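# Clear the jar, unlock the telescoping lamp arm and hold it at the set mark

## Robot

A 7-joint arm with a two-finger parallel gripper is mounted at the origin on the work surface. World frame = base frame: x ahead of the robot, y to its left, z up, the work surface at z = 0. Lengths are in mm, angles in rad, forces in N, time in s.
With the tool pointing down it reaches from about 425 to 825 mm from the base axis. Payload 3.6 kg.
Tool frame: the origin (TCP) lies midway between the tips of the shut fingers; the grasp point (between the pads) lies env.grip_point_offset behind it (env.grip_point_offset is the distance from the TCP to the grasp point, in mm); z points along the fingers, y is the line along which they close (so a half turn about z gives the same grasp; the last joint's range is limited). The gripper opens to 85 mm and grips with 20 to 120 N. Pads are 22 mm wide; open, the fingers measure 114 mm over their backs; the gripper's body (76 mm by 85 mm) begins 54 mm behind the grasp point. The pads swing forward as they close: fully open they stand 13 mm farther back than shut.
Start: joints at [-1.268, 0.615, -0.013, 1.423, 0.008, 1.103, -0.04], TCP at [210.471, 614.951, 231.297] pointing down, gripper open.
Joint ranges: [-3.12, 3.12], [-0.3, 2.06], [-1.34, 1.32], [0.26, 2.42], [-1.36, 4.5], [0.01, 1.98], [-2.84, 2.84]. Speed limits (rad/s): [2.79, 2.79, 3.14, 3.14, 3.14, 3.14, 3.14].

## Interface

Orientations are given as a unit quaternion [w, x, y, z].
In Python, from bench import env gives the robot as it stands.
- The arm moves only by the tool arm_command, never from a script. Its argument "motion" is text: rows parted by semicolons, each of 5 numbers parted by spaces: the shift along the tool's x, y, z in m, then the turn about the tool's z in rad, then the closure, from -1 (fully open) to 1 (shut), so that 0 is half open. In form: dx dy dz yaw grip; .... A call has 1 to 12 rows; each row is the pose to reach, as a shift and turn from the pose commanded when the call began, along the tool's axes at that moment; what a row does not reach only later rows make up. A row lasts 1/8 s, in which the tool goes at most 62.5 mm and 10.7 degrees, less where a joint would pass 70% of its speed; a pose out of reach is approached as far as the arm can. A call with a gripper value outside its range is refused whole. The fingers move at their own pace and stop on an object; "newtons" is the grip in N (left out, the last holds). Time passes only in rows, so rows that repeat a pose let the fingers close. It gives the time, the measured TCP pose, the force, the opening and the grip force at its end, in the units of the state.
- env.sense(): the state, without advancing time (a new reading comes with each control period).
- env.camera(name): name is "side" or "top"; returns a dict with "pixels" (400x640x3 uint8, red, green, blue), "fx", "fy", "cx", "cy" (pixels), "world_from_camera" (4x4, takes a point from camera to world coordinates). Camera axes: x right, y up, looking along -z (the intrinsics and any distortion apply to the point x, -y, -z); pixel columns grow to the right and rows downward; lengths in mm; the calibration is good to about 2 mm. A picture is of the moment at which its call begins. There is no depth.
- env.job_done(): hands the job in; it is judged then, once.
The state is a dict: "clock": time; "joint_pos": joint angles; "joint_vel": joint speeds; "tau": joint torques, N m; "ee_pos": TCP position; "tool_rot": TCP orientation; "wrist_force": force on the tool from outside, world axes, zero at the start; "ft_torque": the same for the moment, N m; "grip_width": finger opening in mm; "grasp_force": force on a finger pad.
Only numpy, scipy, OpenCV 4.12 (cv2) and the standard library are available. Lean on these libraries where they do the work, as an engineer would, in place of code of your own. Each camera call takes 0.05 s, during which the arm holds its last target. There are 200 camera calls.

## Task

The lamp of this boom stand has to be brought out to the marker set on its scale, but a tall jar stands in its way. First stand the jar upright on the rubber mat and let go of it, then push the stand's lock button fully down, and then take the lamp arm by the grip block on its head and draw it out until its pointer is in line with the fin of the set marker. A spring pulls the arm back, so finish while still gripping it there, at rest; leave the marker and all the other things where they are.

Things in the scene. Friction and masses are not known exactly. Their poses are not given: they have to be found in the camera images.
- bottle_mid (a point): tall amber glass jar with a cap, 80 mm tall, 48 mm across at mid-height, about 0.2 kg, standing upright on the table in the lamp's path; the point is on its axis, 40 mm above its underside
- mat_top (a point): ribbed rubber mat, 130 x 130 mm, 4 mm thick, lying fixed on the table to the robot's right; the point is the centre of its top face
- button_top (a point): centre of the top face of the round lock button (25 mm across) on the fixed sleeve of the lamp stand, about 150 mm above the table. The stand's horizontal sleeve is about 115 mm up, on a post and base plate; its axes lie as those of lamp_arm
- lock_button (a joint): how far the lock button is pushed in: 0 = up (arm locked), 0.008 m = fully down (arm free). It goes straight down against about 4 N of friction and stays down by itself
- lamp_arm: telescoping arm; origin: centre of the upright grip block on its lamp head (24 x, 20 y, 40 mm tall), 150 mm above the table. Slides out along its -y, 0 to 160 mm, fully in at the start. Lamp below: 52 mm across, underside 45 mm up. Sleeve and button on its +y side, lower than the block's top; sleeve mouth 58 mm from the block's centre. Unlocked, a spring draws it in with 3 to 5 N
- pointer_tip (a point): tip of the thin steel pointer fixed to the lamp head, 30 mm above the table; it reaches 70 mm to the +x side of the arm and travels with it along the scale bar (10 mm high, graduated every 10 mm) that lies on the table
- marker_fin (a point): middle of the thin upright fin (3 mm thick, top 36 mm above the table) of the saddle-shaped set marker on the scale bar. It slides with friction but is already set: leave it. The pointer passes just beside the fin, clear above the saddle; in line means that pointer_tip and marker_fin have the same coordinate along the arm's y axis
- dish: closed glass dish, 90 mm across, 16 mm high, lying near the lamp stand; leave alone; origin: centre of its underside
- beaker: white open ceramic beaker, 68 mm across, 75 mm high; leave alone; origin: centre of its underside
- short_jar: small amber glass jar, 40 mm across, 50 mm high; leave alone; origin: centre of its underside
- slide_box: wooden slide box, 65 x 100 x 35 mm; leave alone; origin: centre of its underside
- pencil: pencil lying flat, about 165 mm long, 8 mm thick, along its x axis; leave alone; origin: underside
- tub: white lidded plastic tub, 132 mm across, 107 mm high; leave alone; origin: centre of its underside
- case: flat black instrument case, 75 x 110 x 30 mm; leave alone; origin: centre of its underside
There are look-alikes about, which are no part of the job. Of the things shaped like the part that bears mat_top, the black one is meant.

How it is judged (in metres and radians):
On the way, in this order (a step that is already met when the one before it is completed fails the run):
1. the tall jar stands upright on the mat, let go (horizontal distance between bottle_mid and mat_top below 0.062 m and z of bottle_mid in the frame of mat_top between 0.0345 and 0.0455 m and angle between bottle_mid's own z axis and vertical below 0.12 rad and contact force between bottle and the fingers below 0.1 N and linear speed of bottle below 0.02 m/s), for 0.2 s.
2. the lock button is pushed down (value of joint lock_button above 0.006 m), for 0.1 s.
3. the arm is drawn out to the set marker and held (y of pointer_tip in the frame of marker_fin between -0.005 and 0.005 m and contact force between the fingers and lamp_arm above 2 N and linear speed of lamp_arm below 0.01 m/s), for 0.2 s.
At the end, for the whole second after the job is handed in: Pointer within 5 mm of the fin along the scale, arm at rest, held by the fingers (over 2 N); button over 6 mm down; tall jar upright (0.12 rad) and at rest on the mat, its axis within 62 mm of the centre, touched by neither fingers nor lamp arm (all of step 1 and all of step 3 and value of joint lock_button above 0.006 m and contact force between lamp_arm and bottle below 0.1 N); the arm keeps its last pose, push and grip.
It fails at once if the set marker is shifted by more than 5 mm (distance of marker_fin from where it was at the start of the episode above 0.005 m).
It fails at once if another thing is shifted by more than 30 mm (distance of any of dish, beaker, short_jar, slide_box, pencil, tub, case from where it was at the start of the episode above 0.03 m).
It fails at once if the tall jar is tipped over (angle between bottle_mid's own z axis and vertical above 0.8 rad).
It also fails if it takes over 61 s, if anything falls off the work surface, if the arm or the gripper's body presses on something with over 40 N, if the wrist force passes 120 N, or if a joint passes its speed limit or range.

## Working session

There is one attempt and no reset: what is moved stays moved. The work goes in short steps, Python scripts to look and compute and a tool call to move; the robot and the scene stay as the last step left them, time stands still between calls to the robot, and variables do not carry over. Pictures are saved under pics/ and viewed, at most 11 in all, crops included, and the job is handed in when it is done.

Besides the shell and the picture viewer there is one more tool, called by a JSON object that holds its "method" and its "body". arm_command: Moves the arm, as the interface text tells. Its arguments: {"type":"object","properties":{"motion":{"type":"string"},"newtons":{"type":"number"}},"required":["motion"]}

```bash
mkdir -p pics
cat > h.py <<'E'
import numpy as np, cv2
from bench import env
def shot(name,fn):
    c=env.camera(name); cv2.imwrite('pics/'+fn,c['pixels'][:,:,::-1]); np.save('pics/'+fn+'.npy',c,allow_pickle=True); return c
def load(fn): return np.load('pics/'+fn+'.npy',allow_pickle=True).item()
def ray(c,u,v):
    T=np.array(c['world_from_camera']); d=T[:3,:3]@np.array([(u-c['cx'])/c['fx'],-(v-c['cy'])/c['fy'],-1]); return T[:3,3],d
def onz(c,u,v,z):
    o,d=ray(c,u,v); return o+d*(z-o[2])/d[2]
def proj(c,p):
    T=np.array(c['world_from_camera']); q=T[:3,:3].T@(np.array(p)-T[:3,3]); return c['cx']+c['fx']*q[0]/-q[2], c['cy']-c['fy']*q[1]/-q[2]
E
python3 - <<'E'
from h import *
for n in('top','side'):
    c=shot(n,n+'0.png'); print(n,[k for k in c],c['fx'],c['cx'],c['cy'],np.round(c['world_from_camera'],3).tolist())
print(env.sense(),env.grip_point_offset)
E
```

```text
top ['pixels', 'fx', 'fy', 'cx', 'cy', 'world_from_camera'] 405.05150341908137 319.327147884918 196.52193614228665 [[-0.01, 0.996, -0.094, 422.245], [-1.0, -0.009, 0.003, -18.372], [0.003, 0.094, 0.996, 1303.971], [0.0, 0.0, 0.0, 1.0]]
side ['pixels', 'fx', 'fy', 'cx', 'cy', 'world_from_camera'] 381.00055471894706 318.58281741999974 198.9130594836988 [[0.854, 0.264, -0.449, 38.638], [-0.52, 0.409, -0.749, -881.453], [-0.014, 0.874, 0.487, 686.563], [0.0, 0.0, 0.0, 1.0]]
{'clock': 0.1, 'joint_pos': array([-1.26751521,  0.61579698, -0.01258091,  1.42476871,  0.00811336,
        1.10338188, -0.04042686]), 'joint_vel': array([-2.44276670e-04, -1.47501425e-03, -2.09663539e-03, -2.65026954e-03,
        3.10150610e-06, -9.77857951e-04,  1.24487510e-04]), 'tau': array([ 1.66538463e-03, -4.70387578e+01,  2.60374323e-01, -1.71570897e+01,
        1.00672725e-02,  5.93587349e-03,  1.59140933e-05]), 'ee_pos': array([210.27965011, 614.31377248, 230.2606844 ]), 'tool_rot': array([-1.58938081e-04,  1.64136484e-01,  9.86436966e-01, -1.14120017e-03]), 'wrist_force': array([ 0.53404247, -0.23637447, -0.59386089]), 'ft_torque': array([-0.02473165, -0.00884866, -0.08962834]), 'grasp_force': 0.0, 'grip_width': 85.61703309833811} 18.700000000000003
```

View pics/top0.png

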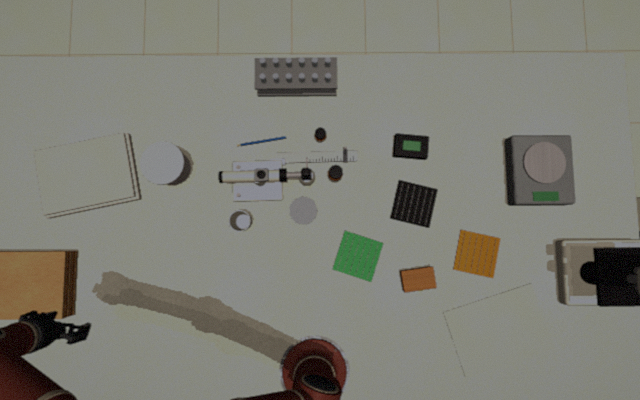

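View pics/side0.png

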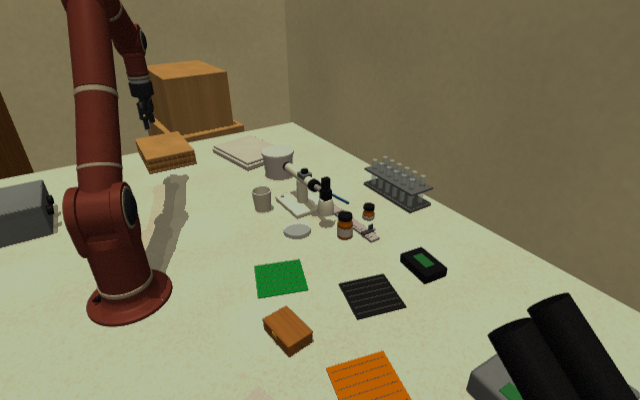

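The top view shows the robot base at (315,370), the lamp stand at (220–310,175), the tall jar at (335,173), the black mat at (414,204) and the scale with its marker near (345,156). The side view shows the jar at (345,225) and the black mat at (372,296). I'll zoom in on the stand area next.

Run:
```python
from h import *
a=cv2.imread('pics/top0.png')[120:240,210:370]; b=cv2.imread('pics/side0.png')[155:265,245:405]
f=lambda im:cv2.convertScaleAbs(cv2.resize(im,None,fx=5,fy=5,interpolation=cv2.INTER_CUBIC),alpha=1.5)
cv2.imwrite('pics/ta.png',f(a));cv2.imwrite('pics/sa.png',f(b))
# mat: dark blob
im=cv2.imread('pics/top0.png'); c=load('top0.png')
roi=np.zeros(im.shape[:2],np.uint8); roi[170:240,380:445]=1
m=((im.max(2)<90)&(roi>0)).astype(np.uint8); m=cv2.morphologyEx(m,cv2.MORPH_CLOSE,np.ones((5,5)))
r=cv2.minAreaRect(max(cv2.findContours(m,0,2)[0],key=cv2.contourArea)); print(r, onz(c,*r[0],4), [np.round(onz(c,*p,4)) for p in cv2.boxPoints(r)])
```

```text
((413.4713439941406, 203.49307250976562), (40.78825378417969, 39.78695297241211), 13.626995086669922) [ 518.97731547 -325.82272843    4.        ] [array([ 473., -246.,    4.]), array([ 598., -279.,    4.]), array([ 565., -407.,    4.]), array([ 441., -372.,    4.])]
```

View pics/ta.png

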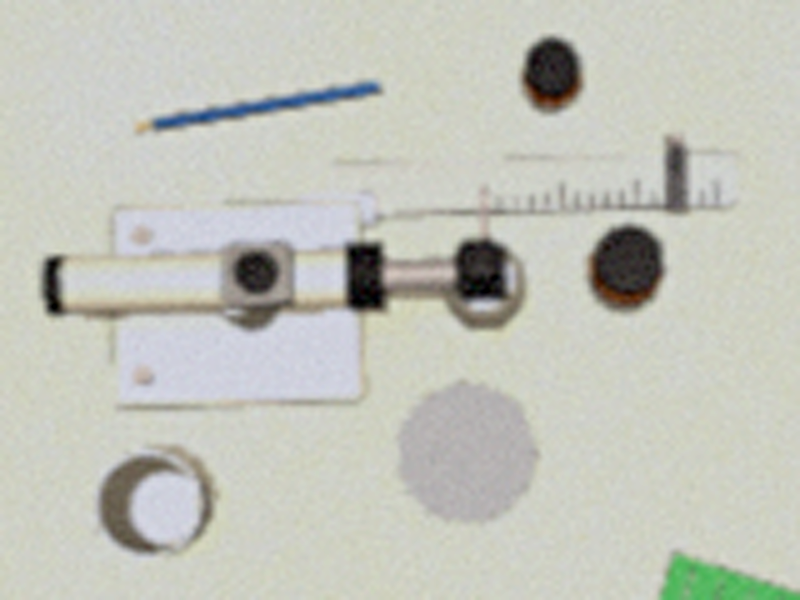

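View pics/sa.png

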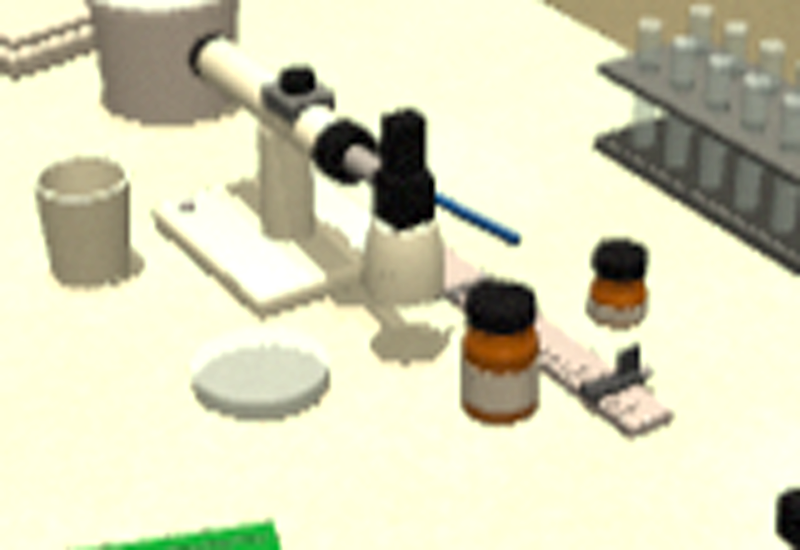

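Top crop: jar cap at (628,258), button at (257,271), grip block at (481,268), pointer tip at (484,188) and marker at (676,175). Side crop: fin at (628,362), button at (298,75) and jar cap at (500,293).

Run:
```python
from h import *
t=load('top0.png'); s=load('side0.png')
T=lambda X,Y:(210+X/5,120+Y/5); S=lambda X,Y:(245+X/5,155+Y/5)
def tri(a,b):
    o1,d1=ray(t,*T(*a));o2,d2=ray(s,*S(*b)); A=np.c_[d1,-d2]; k=np.linalg.lstsq(A,o2-o1,rcond=None)[0]
    p,q=o1+k[0]*d1,o2+k[1]*d2; return np.round((p+q)/2,1),'gap',round(np.linalg.norm(p-q),1)
for n,p,z in [('jarcap',(628,256),80),('button',(257,271),150),('blocktop',(481,266),170),('pointer',(484,190),30),('fin/saddle top',(676,175),25),
 ('scaleend lo',(735,206),10),('scale lo far',(385,214),10),('sleeve L',(60,284),115),('sleeve R mouth',(380,276),115),('dish',(468,452),16),('sjar',(552,68),50)]:
    print(n,np.round(onz(t,*T(*p),z),1))
for n,p,z in [('jarcap',(500,295),80),('button',(298,74),150),('blocktop',(403,118),170),('fin top',(630,350),36),('fin mid',(628,362),28)]: print('S',n,np.round(onz(s,*S(*p),z),1))
print('jar',tri((628,256),(500,295)));print('btn',tri((257,271),(298,74)));print('blk',tri((481,266),(403,118)));print('fin',tri((676,165),(628,355)))
```

```text
jarcap [614.4 -73.1  80. ]
button [596.7 143.6 150. ]
blocktop [595.4  14.2 170. ]
pointer [665.6  15.9  30. ]
fin/saddle top [ 675.2 -107.    25. ]
scaleend lo [ 657.5 -145.9   10. ]
scale lo far [654.3  80.6  10. ]
sleeve L [595.3 265.  115. ]
sleeve R mouth [598.3  75.6 115. ]
dish [499.4  27.6  16. ]
sjar [739.4 -28.   50. ]
S jarcap [616.7 -71.5  80. ]
S button [598.7 142.  150. ]
S blocktop [600.3  12.3 170. ]
S fin top [ 689.2 -110.4   36. ]
S fin mid [ 687.6 -111.1   28. ]
jar (array([614.7, -73.3,  81.5]), 'gap', np.float64(1.2))
btn (array([597.9, 143.1, 149.7]), 'gap', np.float64(2.5))
blk (array([597.7,  12.9, 170. ]), 'gap', np.float64(5.2))
fin (array([ 683.8, -108.8,   32.4]), 'gap', np.float64(8.4))
```

```bash
cat >> h.py <<'E'
from scipy.spatial.transform import Rotation as Ro
def go(p,ang=None):
    "shift in tool axes (m) and yaw so that the tool reaches p (mm); ang = wanted world angle of tool y (deg, mod 180)"
    s=env.sense(); q=s['tool_rot']; R=Ro.from_quat([q[1],q[2],q[3],q[0]]).as_matrix()
    d=R.T@(np.array(p)-s['ee_pos'])/1000; a=np.degrees(np.arctan2(R[1,1],R[0,1]))
    yaw=0 if ang is None else np.radians((a-ang+90)%180-90)
    print('t',round(s['clock'],2),'pos',np.round(s['ee_pos'],1),'yang',round(a,1),'F',np.round(s['wrist_force'],1),'w',round(s['grip_width'],1),'gf',round(s['grasp_force'],1))
    print('shift',np.round(d,4),'yaw',round(yaw,3))
E
python3 -c "
from h import *
go([614.5,-73,230],0)"
```

```text
t 0.1 pos [210.3 614.3 230.3] yang 71.1 F [ 0.5 -0.2 -0.6] w 85.6 gf 0.0
shift [-0.605  -0.5194  0.0015] yaw 1.241
```

{"method": "arm_command", "body": {"motion": "-0.05 -0.043 0 0.1 -1;-0.605 -0.519 0 1.24 -1;-0.605 -0.519 0 1.24 -1;-0.605 -0.519 0 1.24 -1;-0.605 -0.519 0 1.24 -1;-0.605 -0.519 0 1.24 -1;-0.605 -0.519 0 1.24 -1;-0.605 -0.519 0 1.24 -1;-0.605 -0.519 0 1.24 -1;-0.605 -0.519 0 1.24 -1;-0.605 -0.519 0 1.24 -1;-0.605 -0.519 0 1.24 -1", "newtons": 40}}

```text
clock: 1.6
ee_pos: [591.5, -32.8, 230.9]
tool_rot: [-0.0, 0.707, 0.708, -0.0]
wrist_force: [1.3, 1.6, -1.1]
grip_width: 85.4
grasp_force: 0.0
```

```bash
python3 -c "
from h import *
go([614.5,-73,150],0)"
```

```text
t 1.6 pos [591.5 -32.8 230.9] yang 0.1 F [ 1.3  1.6 -1.1] w 85.4 gf 0.0
shift [-0.0403  0.0229  0.0809] yaw 0.002
```

{"method": "arm_command", "body": {"motion": "-0.039 0.022 0.08 0 -1;-0.039 0.022 0.08 0 -1;-0.039 0.022 0.08 0 -1;-0.039 0.022 0.08 0 -1"}}

```text
clock: 2.1
ee_pos: [613.4, -69.3, 152.2]
tool_rot: [0.0, 0.706, 0.708, 0.001]
wrist_force: [0.4, 0.5, 0.6]
grip_width: 85.4
grasp_force: 0.0
```

Run:
```python
from h import *
go([614.5,-73,20],0)
s=shot('side','s1.png'); cv2.imwrite('pics/s1c.png',cv2.convertScaleAbs(cv2.resize(s['pixels'][145:265,265:425,::-1],None,fx=5,fy=5,interpolation=cv2.INTER_CUBIC),alpha=1.5))
```

```text
t 2.1 pos [613.4 -69.3 152.2] yang 0.1 F [0.4 0.5 0.6] w 85.4 gf 0.0
shift [-0.0037  0.0009  0.1322] yaw 0.002
```

View pics/s1c.png

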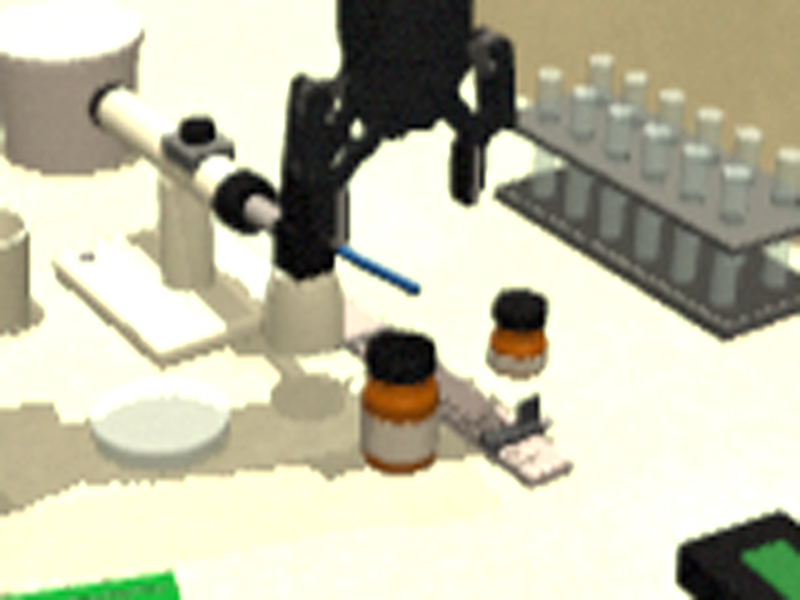

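The gripper hangs open above the jar (400,400 in the crop), with clear space on both sides, so I'm descending.

{"method": "arm_command", "body": {"motion": "-0.003 0.001 0.06 0 -1;-0.003 0.001 0.1 0 -1;-0.003 0.001 0.132 0 -1;-0.003 0.001 0.132 0 -1;-0.003 0.001 0.132 0 -1"}}

```text
clock: 2.78
ee_pos: [615.6, -73.1, 21.5]
tool_rot: [0.002, 0.706, 0.708, 0.001]
wrist_force: [0.2, -0.7, 0.1]
grip_width: 85.4
grasp_force: 0.0
```

```bash
python3 -c "
from h import *
go([614.5,-73,20],0)"
```

```text
t 2.77 pos [615.6 -73.1  21.5] yang 0.1 F [ 0.2 -0.7  0.1] w 85.4 gf 0.0
shift [ 0.0001 -0.0011  0.0015] yaw 0.002
```

Now I'll close on the jar.

{"method": "arm_command", "body": {"motion": "0 0 0 0 1;0 0 0 0 1;0 0 0 0 1;0 0 0 0 1;0 0 0 0 1;0 0 0 0 1;0 0 0 0 1;0 0 0 0 1", "newtons": 40}}

```text
clock: 3.78
ee_pos: [614.9, -73.4, 20.8]
tool_rot: [0.001, 0.707, 0.707, 0.001]
wrist_force: [-0.2, 0.2, 6.1]
grip_width: 46.7
grasp_force: 41.5
```

The grip is good: 46.7 mm opening at 41 N. Lifting next, then carrying to the mat at (519,-326).

{"method": "arm_command", "body": {"motion": "0 0 -0.03 0 1;0 0 -0.06 0 1;-0.01 -0.005 -0.08 0 1;-0.05 -0.02 -0.08 0 1;-0.1 -0.038 -0.08 0 1;-0.15 -0.057 -0.08 0 1;-0.2 -0.076 -0.08 0 1;-0.235 -0.09 -0.08 0 1;-0.253 -0.096 -0.08 0 1;-0.253 -0.096 -0.08 0 1;-0.253 -0.096 -0.08 0 1;-0.253 -0.096 -0.08 0 1"}}

```text
clock: 5.28
ee_pos: [519.5, -323.9, 99.1]
tool_rot: [-0.001, 0.705, 0.709, 0.001]
wrist_force: [0.3, 0.2, -2.0]
grip_width: 46.6
grasp_force: 41.9
```

Run:
```python
from h import *
go([519,-326,25],0)
s=shot('side','s2.png'); cv2.imwrite('pics/s2c.png',cv2.convertScaleAbs(cv2.resize(s['pixels'][190:340,290:450,::-1],None,fx=4,fy=4,interpolation=cv2.INTER_CUBIC),alpha=1.5))
```

```text
t 5.28 pos [ 519.5 -323.9   99.1] yang 0.3 F [ 0.3  0.2 -2. ] w 46.6 gf 41.9
shift [-0.0023 -0.0006  0.0741] yaw 0.005
```

View pics/s2c.png

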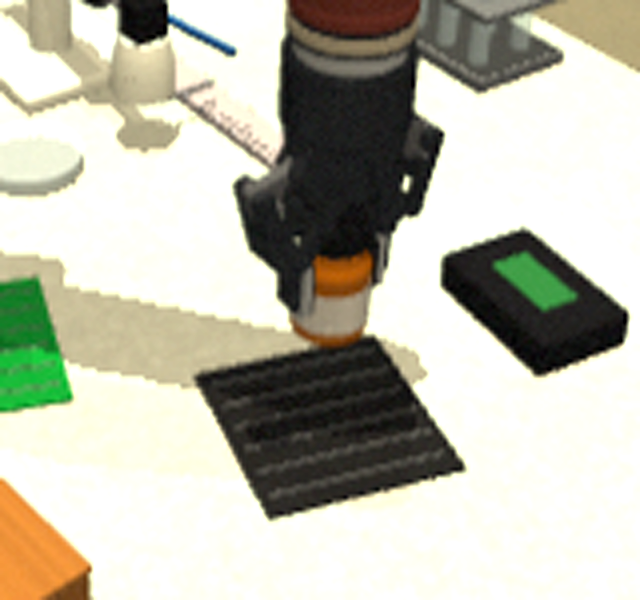

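The jar hangs upright in the grip (crop 330,300), above the middle of the black mat. Lowering it now.

{"method": "arm_command", "body": {"motion": "-0.001 0 0.03 0 1;-0.001 0 0.055 0 1;-0.001 0 0.068 0 1;-0.001 0 0.072 0 1;-0.001 0 0.074 0 1;-0.001 0 0.074 0 1;-0.001 0 0.074 0 1"}}

```text
clock: 6.2
ee_pos: [518.6, -327.8, 26.0]
tool_rot: [0.001, 0.707, 0.707, 0.0]
wrist_force: [0.5, 0.0, -2.0]
grip_width: 46.6
grasp_force: 41.8
```

{"method": "arm_command", "body": {"motion": "0 0 0.001 0 1;0 0 0.0015 0 1;0 0 0.0015 0 1"}}

```text
clock: 6.58
ee_pos: [518.5, -327.7, 24.8]
tool_rot: [0.0, 0.707, 0.707, 0.0]
wrist_force: [-0.1, 1.5, 5.4]
grip_width: 46.9
grasp_force: 42.5
```

It's touching the mat (+5 N), so I'm opening.

{"method": "arm_command", "body": {"motion": "0 0 0 0 0.3;0 0 0 0 0;0 0 0 0 -0.5;0 0 0 0 -1;0 0 0 0 -1;0 0 0 0 -1;0 0 0 0 -1"}}

```text
clock: 7.45
ee_pos: [518.2, -327.5, 23.7]
tool_rot: [-0.0, 0.707, 0.707, -0.0]
wrist_force: [-0.4, -0.2, -0.2]
grip_width: 85.4
grasp_force: 0.0
```

{"method": "arm_command", "body": {"motion": "0 0 -0.03 0 -1;0 0 -0.07 0 -1;0 0 -0.12 0 -1;0 0 -0.17 0 -1;0 0 -0.21 0 -1;0 0 -0.21 0 -1;0 0 -0.21 0 -1"}}

```text
clock: 8.32
ee_pos: [517.7, -326.9, 233.1]
tool_rot: [-0.001, 0.707, 0.708, -0.0]
wrist_force: [-0.7, 0.4, -0.7]
grip_width: 85.5
grasp_force: 0.0
```

Run:
```python
from h import *
go([597.5,143,235],0)
t=shot('top','t3.png')
s=shot('side','s3.png')
```

```text
t 8.32 pos [ 517.7 -326.9  233.1] yang 0.1 F [-0.7  0.4 -0.7] w 85.5 gf 0.0
shift [ 0.4698  0.0803 -0.0015] yaw 0.001
```

View pics/s3.png

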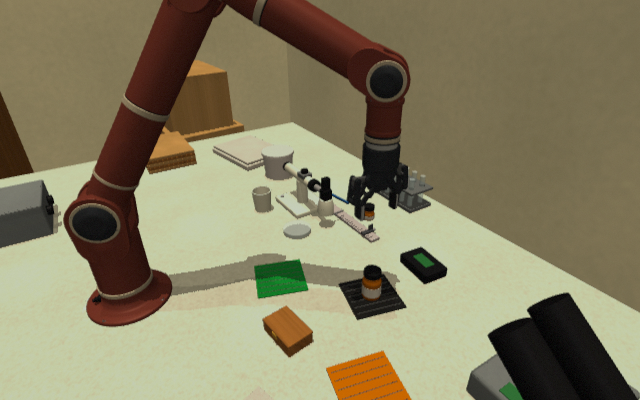

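The jar stands upright on the mat at (372,285). Next I'll shut the fingers and move above the button.

{"method": "arm_command", "body": {"motion": "0.03 0.005 0 0 1;0.47 0.08 0 0 1;0.47 0.08 0 0 1;0.47 0.08 0 0 1;0.47 0.08 0 0 1;0.47 0.08 0 0 1;0.47 0.08 0 0 1;0.47 0.08 0 0 1;0.47 0.08 0 0 1;0.47 0.08 0 0 1;0.47 0.08 0 0 1;0.47 0.08 0 0 1"}}

```text
clock: 9.93
ee_pos: [597.8, 140.1, 233.9]
tool_rot: [0.0, 0.708, 0.706, -0.0]
wrist_force: [0.1, -0.6, -0.4]
grip_width: -0.1
grasp_force: 0.0
```

Run:
```python
from h import *
go([597.5,143,160],0)
```

```text
t 9.93 pos [597.8 140.1 233.9] yang -0.2 F [ 0.1 -0.6 -0.4] w -0.1 gf 0.0
shift [ 0.003  -0.0003  0.0739] yaw -0.003
```

{"method": "arm_command", "body": {"motion": "0.002 0 0.04 0 1;0.002 0 0.074 0 1;0.002 0 0.074 0 1;0.002 0 0.074 0 1"}}

```text
clock: 10.42
ee_pos: [598.9, 143.9, 161.3]
tool_rot: [0.001, 0.707, 0.707, 0.001]
wrist_force: [1.3, 0.1, -0.1]
grip_width: 0.0
grasp_force: 0.0
```

Run:
```python
from h import *
go([597.5,143,142],0)
s=shot('side','s4.png'); cv2.imwrite('pics/s4c.png',cv2.convertScaleAbs(cv2.resize(s['pixels'][135:235,250:370,::-1],None,fx=6,fy=6,interpolation=cv2.INTER_CUBIC),alpha=1.7))
```

```text
t 10.43 pos [598.9 143.9 161.3] yang -0.0 F [ 1.3  0.1 -0.1] w 0.0 gf 0.0
shift [-0.0009 -0.0014  0.0193] yaw -0.0
```

View pics/s4c.png

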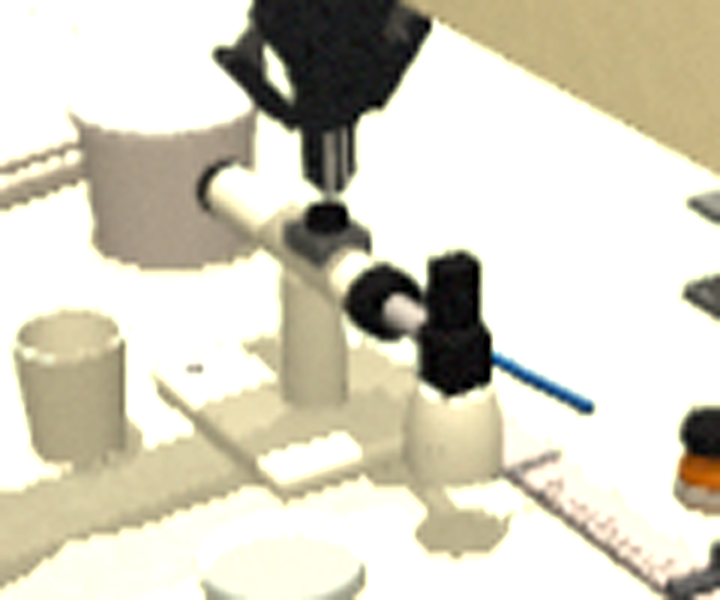

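The shut fingertips (330,190) are right above the button (328,212). Pressing slowly.

{"method": "arm_command", "body": {"motion": "0 -0.001 0.006 0 1;0 -0.001 0.01 0 1;0 -0.001 0.013 0 1;0 -0.001 0.015 0 1;0 -0.001 0.017 0 1;0 -0.001 0.018 0 1;0 -0.001 0.019 0 1;0 -0.001 0.019 0 1"}}

```text
clock: 11.48
ee_pos: [596.9, 144.7, 142.1]
tool_rot: [0.0, 0.707, 0.707, 0.0]
wrist_force: [-3.2, 0.6, 10.1]
grip_width: -0.1
grasp_force: 4.8
```

{"method": "arm_command", "body": {"motion": "0 0 0.001 0 1;0 0 0.002 0 1;0 0 0.002 0 1"}}

```text
clock: 11.85
ee_pos: [596.9, 144.7, 142.0]
tool_rot: [-0.0, 0.707, 0.707, 0.001]
wrist_force: [-6.3, 1.2, 18.0]
grip_width: -0.1
grasp_force: 9.1
```

The button bottomed out at z = 142 mm and the force rose to 18 N without further travel. Now up and over to the grip block.

{"method": "arm_command", "body": {"motion": "0 0 -0.03 0 1;0 0 -0.06 0 0.3;-0.03 0 -0.08 0 -0.3;-0.08 0 -0.08 0 -0.3;-0.13 0 -0.08 0 -0.3;-0.131 0 -0.08 0 -0.3;-0.131 0 -0.08 0 -0.3;-0.131 0 -0.08 0 -0.3;-0.131 0 -0.08 0 -0.3"}}

```text
clock: 12.98
ee_pos: [596.9, 15.3, 218.5]
tool_rot: [-0.0, 0.706, 0.708, 0.0]
wrist_force: [0.2, 0.0, 0.4]
grip_width: 55.4
grasp_force: 0.0
```

Run:
```python
from h import *
go([597.5,13.5,137],0)
s=shot('side','s5.png'); cv2.imwrite('pics/s5c.png',cv2.convertScaleAbs(cv2.resize(s['pixels'][135:265,250:400,::-1],None,fx=4.5,fy=4.5,interpolation=cv2.INTER_CUBIC),alpha=1.7))
```

```text
t 12.97 pos [596.9  15.3 218.5] yang 0.2 F [0.2 0.  0.4] w 55.4 gf 0.0
shift [-0.0018  0.0007  0.0815] yaw 0.004
```

View pics/s5c.png

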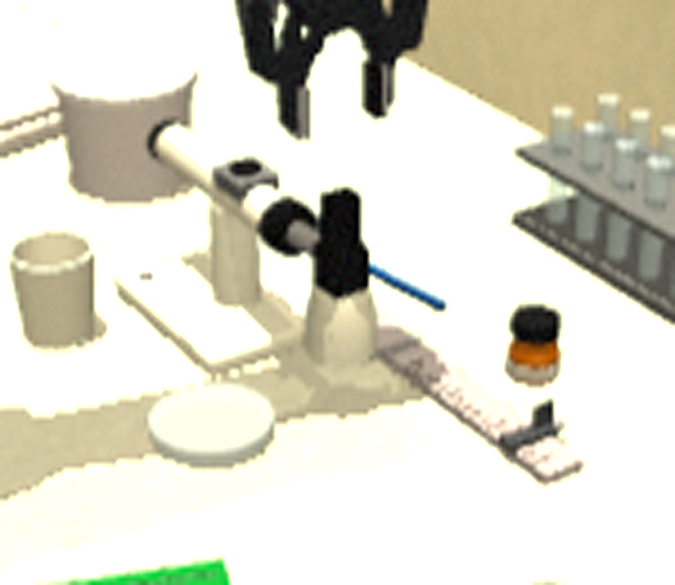

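The button sits flush at (245,165), and the open fingers straddle the line of the block (340,195). Descending to it.

{"method": "arm_command", "body": {"motion": "-0.002 0.001 0.03 0 -0.3;-0.002 0.001 0.055 0 -0.3;-0.002 0.001 0.07 0 -0.3;-0.002 0.001 0.081 0 -0.3;-0.002 0.001 0.081 0 -0.3;-0.002 0.001 0.081 0 -0.3"}}

```text
clock: 13.78
ee_pos: [598.6, 11.5, 138.6]
tool_rot: [0.001, 0.707, 0.707, 0.001]
wrist_force: [-0.2, -0.5, -0.0]
grip_width: 55.7
grasp_force: 0.0
```

{"method": "arm_command", "body": {"motion": "0 0 0 0 1;0 0 0 0 1;0 0 0 0 1;0 0 0 0 1;0 0 0 0 1;0 0 0 0 1", "newtons": 100}}

```text
clock: 14.52
ee_pos: [601.5, 11.5, 139.3]
tool_rot: [0.003, 0.706, 0.708, 0.003]
wrist_force: [6.1, -0.5, -0.7]
grip_width: 22.7
grasp_force: 98.2
```

The block is gripped (22.7 mm, 98 N). I'll ease the tool toward the block's true x, draw out 100 mm and look.

{"method": "arm_command", "body": {"motion": "0 0.003 0 0 1;-0.01 0.003 0 0 1;-0.025 0.003 0 0 1;-0.04 0.004 0 0 1;-0.055 0.004 0 0 1;-0.07 0.004 0 0 1;-0.085 0.005 0 0 1;-0.1 0.005 0 0 1;-0.1 0.005 0 0 1;-0.1 0.005 0 0 1;-0.1 0.005 0 0 1"}}

```text
clock: 15.9
ee_pos: [603.5, -86.0, 139.2]
tool_rot: [-0.001, 0.706, 0.708, 0.001]
wrist_force: [-0.8, 4.1, 7.2]
grip_width: 22.3
grasp_force: 99.2
```

Run:
```python
from h import *
go([603.5,-112,139],0)
s=shot('side','s6.png'); t=shot('top','t6.png')
f=lambda im:cv2.convertScaleAbs(cv2.resize(im[:,:,::-1],None,fx=8,fy=8,interpolation=cv2.INTER_CUBIC),alpha=1.5)
a=f(s['pixels'][195:245,310:400]); b=f(t['pixels'][140:165,275:365]); cv2.imwrite('pics/c6.png',np.vstack([a,b]))
```

```text
t 15.9 pos [603.5 -86.  139.2] yang 0.2 F [-0.8  4.1  7.2] w 22.3 gf 99.2
shift [-0.026  -0.0001  0.0002] yaw 0.003
```

View pics/c6.png

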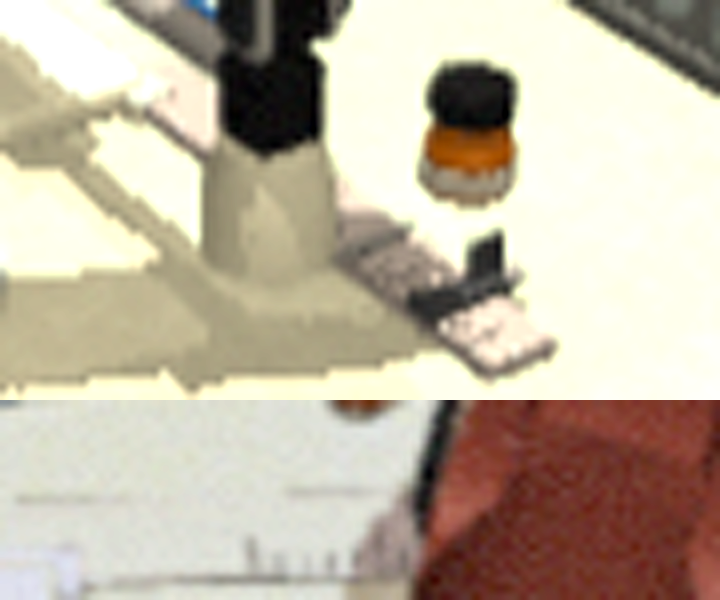

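Run:
```python
from h import *
for fn in('top0.png','t3.png'):
    t=load(fn); g=t['pixels'].astype(float)
    br=g.mean(2)
    print(fn,'pointer cols 300-312, rows 156-161'); 
    r=g[157:162,300:313]; print(np.round((r[:,:,0]-r[:,:,1])).astype(int)); print(br[157:162,300:313].astype(int))
    print('marker rows 145-163'); print(br[145:164,338:352].astype(int))
```

```text
top0.png pointer cols 300-312, rows 156-161
[[-1 -1 -1  0 -3 -1  5 -1  0 -4 -1 -1 -2]
 [-3 -1 -1  0 -3  1  9  4  0  0 -3  0 -3]
 [-1 -2 -3 -1 -2  3  6  4  0 -2  1 -1 -1]
 [-2 -2  0  1  0  2  6  7 -1 -1 -1 -2  0]
 [ 2  1 -3 -2  0  2  9  9 -1  0 -1 -1 -1]]
[[138 133 138 135 136 133 124 122 139 137 135 140 136]
 [136 135 135 137 140 132 116 119 131 136 135 136 136]
 [137 138 136 138 137 132 126 126 131 122 127 133 129]
 [138 135 135 141 137 134 123 130 130 119 120 135 131]
 [127 128 129 127 125 123 114 114 118 108 114 124 126]]
marker rows 145-163
[[135 133 133 132 139 137 133 135 134 136 135 137 137 134]
 [132 138 135 137 133 129 127 129 127 135 137 135 135 135]
 [136 135 136 137 124 102 105 117 118 135 137 134 135 134]
 [136 135 137 138 125  91  86  89 105 129 138 138 138 138]
 [135 133 136 134 126  92  65  61  82 114 130 134 132 132]
 [135 139 137 136 126  82  56  42  69  93 122 123 122 121]
 [134 136 136 140 124  77  51  47  65 102 132 137 134 135]
 [136 137 138 139 122  73  52  44  64 105 135 139 135 141]
 [136 137 137 137 126  75  44  42  69 103 135 137 136 138]
 [138 139 138 139 
[... 1543 characters left out ...]
0 149 152 139  85  53  52  75 113 148 151 151 152]
 [148 147 149 150 139  89  56  47  68 115 149 151 149 149]
 [149 148 150 151 138  88  59  60  74 115 148 152 151 151]
 [151 151 152 149 139  91  64  69  73 113 146 149 151 150]
 [142 151 151 149 137  92  63  68  83 116 150 151 152 151]
 [141 149 149 151 138  87  68  65  78 114 146 150 148 148]
 [145 145 141 148 140  90  66  67  74 110 148 141 129 147]
 [145 145 130 137 136  90  66  66  73 110 144 141 125 145]
 [139 134 122 123 125  83  67  70  77 107 140 136 118 141]
 [102 101 100 101  94  70  70  71  76  98 118 119 113 118]
 [137 139 141 139 134 113 103  97  99 113 138 142 143 139]
 [152 150 150 154 148 144 144 141 145 142 148 149 149 148]]
```

The lamp has moved out to the crop's (270,200), with the marker fin ahead at (485,260). The arm blocks the top view, so I'll compute the travel from the unblocked top images and check where the pointer should show in the side view.

Run:
```python
from h import *
t=load('top0.png'); s0=load('side0.png'); s=load('s6.png')
P=onz(t,306.45,158,30); F=onz(t,344.75,151,30); F2=onz(t,344.75,158,16)
L=np.array([0.02,-1,0]); 
print(P,F,F2,'travel',(F-P)@L,(F2-P)@L)
for dx in(0,):
  print('tip now in side', proj(s,P+97.5*L), 'fin mid pred',proj(s,F), 'tip at start',proj(s0,P), 'tip final', proj(s,P+125*L))
g=s['pixels'].astype(int)
u,v=map(int,proj(s,P+97.5*L)); print(u,v)
print(g[v-6:v+9,u-10:u+10].mean(2).astype(int))
print('fin',g[220:238,358:378].mean(2).astype(int))
```

```text
[665.63975406  17.05732119  30.        ] [ 687.1720596 -105.3835087   30.       ] [ 667.18252727 -105.98395371   16.        ] travel 122.87147600569982 123.07213037214422
tip now in side (np.float64(359.56313853176346), np.float64(224.23913035175417)) fin mid pred (np.float64(369.3944014550973), np.float64(226.0598689215032)) tip at start (np.float64(341.57230239048727), np.float64(211.03159281949053)) tip final (np.float64(365.03492713424305), np.float64(228.25611170650373))
359 224
[[107 101  93 145 153 174 184 184 186 184 184 185 185 159  87  80  88  88
   89  93]
 [107 102  97 137 159 164 174 180 185 187 187 185 186 186 156  89  74  78
   76  81]
 [106 102  95 137 160 160 161 167 177 184 185 185 186 186 186 158 151 145
   97  93]
 [105 101  95 106 127 130 129 129 134 152 183 184 184 186 185 187 185 181
  157 158]
 [102  99  94  89  98  98 100  99  99 110 146 157 157 183 186 185 186 185
  183 186]
 [104 100  93  77  97 100  99  96  95  91  94 100 126 180 185 185 185 188
  187 184]
 [102  97  93  82  97  93  91  84  80  77  70  76 143 171 163 184 185 186
  184 169]
 [101  95  90  9
[... 1499 characters left out ...]
 108 134
  179 183]
 [ 75  88  83  82  86  83 111  73  76  65  53  52  60  53  46  58 100 156
  180 183]
 [ 76  85  91  52  54  51  41  37  36  47  65  50  51  37  51  50 151 180
  181 180]
 [ 76  69  67  30  31  33  32  36  37  35  48  39  69 125 134 123 132 146
  178 181]
 [ 87  75  60  34  28  31  33  34  32  46  64 126 137 161 162 157 139 140
  179 183]
 [ 96  92  78  58  41  30  32  47  78 128 136 161 163 163 162 163 162 160
  178 184]
 [101 102  96  84  60  44  51 134  99 127 126 160 164 163 145 162 163 161
  168 176]
 [103 103 102  99  75  68  67 118 116 139 138 161 129 118 147 162 162 162
  162 168]
 [103 102 102 102  93  91  78  66  98 125 138 128 137 133 164 164 162 163
  165 143]]
```

Run:
```python
from h import *
s=load('s6.png')
for p in [(360.3,223.7,30),(359.8,224.2,30),(370.2,224.2,36),(370.2,223.8,36),(370.2,224.6,36),(368,226,36),(372.5,223,36)]: print(p,np.round(onz(s,*p),1))
```

```text
(360.3, 223.7, 30) [671.4 -79.2  30. ]
(359.8, 224.2, 30) [668.4 -80.7  30. ]
(370.2, 224.2, 36) [ 689.9 -105.4   36. ]
(370.2, 223.8, 36) [ 691.3 -103.6   36. ]
(370.2, 224.6, 36) [ 688.5 -107.3   36. ]
(368, 226, 36) [ 677.8 -109.9   36. ]
(372.5, 223, 36) [ 700.3 -103.9   36. ]
```

{"method": "arm_command", "body": {"motion": "-0.01 0 0 0 1;-0.02 0.0005 0 0 1;-0.025 0.0005 0 0 1;-0.025 0.0005 0 0 1;-0.025 0.0005 0 0 1;-0.025 0.0005 0 0 1"}}

```text
clock: 16.75
ee_pos: [604.0, -110.9, 139.2]
tool_rot: [-0.001, 0.706, 0.708, 0.001]
wrist_force: [-1.8, 4.7, 7.3]
grip_width: 22.1
grasp_force: 99.2
```

Run:
```python
from h import *
go([603.5,-112,139],0)
s=shot('side','s7.png'); t=shot('top','t7.png')
g=cv2.cvtColor(s['pixels'],cv2.COLOR_RGB2BGR)[205:245,345:385]
cv2.imwrite('pics/c7.png',cv2.convertScaleAbs(cv2.resize(g,None,fx=15,fy=15,interpolation=cv2.INTER_NEAREST),alpha=1.5))
```

```text
t 16.75 pos [ 604.  -110.9  139.2] yang 0.2 F [-1.8  4.7  7.3] w 22.1 gf 99.2
shift [-0.0011 -0.0005  0.0002] yaw 0.003
```

View pics/c7.png

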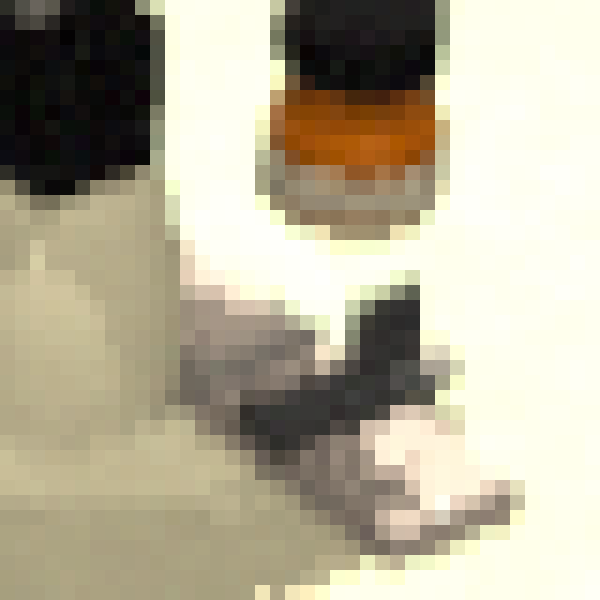

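The pointer tip comes up to the left side of the fin (crop 320,355, fin at 385,330). I'll check that the head didn't slip in the grip by measuring how far it moved in the side image.

Run:
```python
from h import *
a=load('side0.png');b=load('s7.png');c6=load('s6.png')
f=lambda c:cv2.resize(cv2.cvtColor(c['pixels'],cv2.COLOR_RGB2GRAY)[150:260,280:400],None,fx=8,fy=8,interpolation=cv2.INTER_CUBIC)
# black/white boundary + lamp outline, patch around head (side0 px u 313..338,v 186..216)
z=90
for c,tr in((c6,97.5),(b,122.4)):
    best=[]
    for w in((315,340,188,205),(314,338,192,214)):
        u0,u1,v0,v1=w; T=f(a)[(v0-150)*8:(v1-150)*8,(u0-280)*8:(u1-280)*8]
        sc=(1+0.0)
        r=cv2.matchTemplate(f(c),T,cv2.TM_CCOEFF_NORMED); _,m,_,l=cv2.minMaxLoc(r); best.append((round(m,2),l[0]/8+280-u0,l[1]/8+150-v0))
    p=np.array([600,13.,z]);d=lambda k:np.round(np.array(proj(a,p+k*np.array([.02,-1,0])))-np.array(proj(a,p)),2)
    print(best,'pred',d(tr-5),d(tr),d(tr+5))
```

```text
[(0.85, 18.125, 13.25), (0.81, 18.0, 13.5)] pred [16.97 12.57] [17.95 13.3 ] [18.93 14.02]
[(0.84, 23.125, 17.0), (0.8, 23.0, 17.125)] pred [21.9  16.22] [22.9  16.97] [23.92 17.72]
```

There was no slip: the head moved about 122.7 mm, against a target of 122.6–122.9 mm. I'll hold briefly to settle and then hand in.

{"method": "arm_command", "body": {"motion": "0 0 0 0 1;0 0 0 0 1;0 0 0 0 1;0 0 0 0 1"}}

```text
clock: 17.35
ee_pos: [604.0, -110.8, 139.2]
tool_rot: [-0.001, 0.706, 0.708, 0.001]
wrist_force: [-1.8, 4.4, 7.8]
grip_width: 22.7
grasp_force: 99.2
```

```bash
python3 -c "
from h import *
go([604,-111,139],0); print(env.job_done())"
```

```text
t 17.35 pos [ 604.  -110.8  139.2] yang 0.2 F [-1.8  4.4  7.8] w 22.7 gf 99.2
shift [-0.0002 -0.      0.0002] yaw 0.003
the job is handed in; nothing more can be done
None
```

I handed the job in at 17.4 s, and no verdict came back: the jar stands upright on the black mat, the lock button is fully down, and the lamp arm is held at rest with its pointer in line with the fin to within about 1–2 mm by my image measurements.

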